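# Open the spice grinder's cup one-handed and keep hold of its blade cap

### The job

The spice grinder's square steel cup has to be opened for filling, with one hand: stand the closed cup squarely home in the square well of the raised wooden stand, which keeps it from turning. Then unscrew the black blade cap; the cups came with right-hand and with left-hand threads and nothing shows which this is, so try it both ways: the wrong way stops almost at once, the right way turns to the end of its short thread (about an eighth of a turn) and the cap comes straight up. Lift it off and finish still holding it level and still above the cup, its blades pointing down and clear of the mouth, with the cup left upright in the stand; never lay the bladed cap down or let the cup drop into the stand, and leave the jar, shaker and mug where they are.

Things in the scene. Friction and masses are not known exactly. Their poses are not given: they have to be found in the camera images.
- cup: The grinder's cup, upright, 0.45 kg give or take 0.08: square brushed-steel beaker, 64 x 64 mm with flat sides, 84 mm tall, then a round neck (inside the cap) up to 106 mm. Origin: centre of its underside; z up, x and y square to its four like sides. The vertical edges are rounded. The closed cap's top is 121 mm above the origin.
- cup_grip (a point): Point on the cup's axis 70 mm above its origin: take the cup here across two facing flat sides (64 mm), or carry it by its cap. The cap is 5 mm narrower than the body.
- cap: Black ribbed blade cap on the cup: round, 59 mm across, 28.5 mm tall, plus a grey toothed coupling 6 mm high on top; 0.07 kg. Steel blades reach 12.5 mm below its lower rim. Origin: centre of that rim; z up its axis. Closed, it lies 87 mm above the cup's origin on the cup's axis, its x axis along the cup's within 0.1 rad.
- cap_grip (a point): On the cap's axis, 14 mm above its lower rim: height to grip its ribs. A sprung gasket makes it stiff (some 0.3 N m to turn). It does not rise as it turns. The wrong way (either, differs from run to run) stops after 0.1 to 0.25 rad; the right way is free of the thread from about 0.75 rad, meets an end stop at about 0.87 rad and there lifts straight off.
- stand: Wooden opening stand, fixed to the worktop: foot 124 x 124 mm and 16 mm high, a short pillar, on it a square block 90 x 90 mm with its top 62 mm above the worktop and a square well in it. Origin: centre of its underside; x and y square to the sides of block and well.
- stand_well (a point): Centre of the well's floor, 38 mm above the worktop. The well is 67 x 67 mm (1.5 mm of room all round the cup) and 24 mm deep, its upper edge chamfered 3 mm; axes as the stand's. The cup fits in any of the four quarter turns.
- glass_jar: Bystander: a glass jar with a wooden-looking lid, 68 mm across, 100 mm tall. Origin: centre of its underside. Leave it alone.
- shaker: Bystander: a small glass shaker with a grey metal top, 44 mm across, 90 mm tall. Origin: centre of its underside. Leave it alone.
- dark_mug: Bystander: a dark grey mug, 88 mm across, 106 mm tall, 126 mm over the handle. Origin: on its underside, within 20 mm of the middle. Leave it alone.
Mind the look-alikes: they are no part of the job. Leave any turquoise look-alike of the stand alone.

How it is judged:
By the outcome, as a careful person would: the job done as asked, in the order asked, and still so for the second after the job is handed in, while the arm keeps its last pose, push and grip.
It also fails if it takes over 58 s, if anything falls off the work surface, if the arm or the gripper's body presses on something with over 40 N, if the wrist force passes 120 N, or if a joint passes its speed limit or range.

### The arm

A 7-joint arm with a two-finger parallel gripper is mounted at the origin on a cart in front of the work surface, level with it; the furniture and walls round the work are solid. World frame = base frame: x ahead of the robot, y to its left, z up, the work surface at z = 0. Lengths are in m, angles in rad, forces in N, time in s.
With the tool pointing down it reaches from about 0.35 to 0.775 m from the base axis. Payload 3.1 kg.
Tool frame: the origin (TCP) lies at the very end of the fingers, on their centre line; the grasp point (between the pads) lies 19 mm behind it; z points along the fingers, y is the line along which they close (so a half turn about z gives the same grasp; the last joint's range is limited). The gripper opens to 85 mm and grips with 20 to 120 N. Pads are 22 mm wide; open, the fingers measure 114 mm over their backs; the gripper's body (76 mm by 85 mm) begins 54 mm behind the grasp point. The pads swing forward as they close: fully open they stand 13 mm farther back than shut.
Start: joints at [1.064, 0.311, 0.014, 1.512, -0.004, 1.319, -0.027], TCP at [0.247, -0.492, 0.231] pointing down, gripper open.
Joint ranges: [-2.7, 2.7], [-0.3, 1.91], [-1.27, 1.3], [0.12, 2.57], [-1.44, 4.58], [0.2, 2.03], [-3.05, 3.05]. Speed limits (rad/s): [2.79, 2.79, 3.14, 3.14, 3.14, 3.14, 3.14].

### API

Orientations are given as a unit quaternion [x, y, z, w].
In Python, from plant import * gives the robot as it stands.
- The arm moves only by the tool move_arm, never from a script. Its argument "rows" is a list of rows, each a list of 2 entries, a list of its own where there are three numbers: the shift along the tool's x, y, z normalised to -1 to 1, where 1 is 0.15 m, then the turn about the tool's z normalised to -1 to 1, where 1 is 30 degrees. In form: [[[tx, ty, tz], spin], ...]. A call has 1 to 8 rows; each row is the pose to reach, as a shift and turn from the pose commanded when the call began, along the tool's axes at that moment; what a row does not reach only later rows make up. A row lasts 1/8 s, in which the tool goes at most 62.5 mm and 10.7 degrees, less where a joint would pass 70% of its speed; a pose out of reach is approached as far as the arm can. A call with a number of a shift or a turn outside -1 to 1 is refused whole. A call with a gripper value outside its range is refused whole. "jaw" is the opening, from -1 (shut) to 1 (fully open), set as the call begins (left out, the last holds). The fingers move at their own pace and stop on an object; "grip_force" is the grip in N (left out, the last holds). Time passes only in rows, so rows that repeat a pose let the fingers close. It gives the time, the measured TCP pose, the force, the opening and the grip force at its end, in the units of the state.
- state(): the state, without advancing time (a new reading comes with each control period).
- snapshot(name): name is "scene" or "side" or "wrist"; returns (picture, depth): 400x640x3 uint8, red, green, blue; 400x640 float32, m along the optical axis (not along the pixel's ray), 0 where there is no reading.
- camera_params(name): a dict with "K" (3x3 intrinsics, pixels), "extrinsics" (4x4, takes a point from camera to world coordinates); the wrist camera has in their place "tool_from_camera" (4x4, takes a point from camera to tool coordinates, whose origin is the TCP and whose axes are the flange's). Camera axes: x right, y down, z forward; pixel columns grow to the right and rows downward; lengths in m; the calibration is good to about 2 mm. A picture is of the moment at which its call begins: read the wrist's pose just before it. camera_params takes no time and is no camera call.
- close_job(): hands the job in; it is judged then, once.
The state is a dict: "t": time; "qpos": joint angles; "joint_vel": joint speeds; "effort": joint torques, N m; "tool_pos": TCP position; "tool_rot": TCP orientation; "contact_force": force on the tool from outside, world axes, zero at the start; "moment": the same for the moment, N m; "grip_width": finger opening in m; "gripper_force": force on a finger pad.
Only numpy, scipy, OpenCV 4.12 (cv2) and the standard library are available. Lean on these libraries where they do the work, as an engineer would, in place of code of your own. Each camera call takes 0.05 s, during which the arm holds its last target. There are 200 camera calls.

## Working session

There is one attempt and no reset: what is moved stays moved. The work goes in short steps, Python scripts to look and compute and a tool call to move; the robot and the scene stay as the last step left them, time stands still between calls to the robot, and variables do not carry over. Pictures are saved under pics/ and viewed, at most 10 in all, crops included, and the job is handed in when it is done.

Besides the shell and the picture viewer there is one more tool, called by a JSON object that holds its "op" and its "data". move_arm: Moves the arm, as the interface text tells. Scaled input: -1 to 1 covers 0.15 m each way for a shift and 30 degrees each way for a turn. Its arguments: {"type":"object","properties":{"rows":{"type":"array","items":{"type":"array"}},"jaw":{"type":"number"},"grip_force":{"type":"number"}},"required":["rows"]}

```bash
ls; mkdir -p pics; python3 - <<'E'
from plant import *
import cv2,numpy as np
print(state())
for n in ("scene","side"):
    p,d=snapshot(n); np.savez(f"pics/{n}.npz",p=p,d=d); cv2.imwrite(f"pics/{n}.png",p[:,:,::-1])
    print(n,camera_params(n))
print(camera_params("wrist"))
E
```

```text
pics
{'t': 0.0, 'qpos': array([ 1.06432047,  0.31174711,  0.01400805,  1.51305556, -0.00442669,
        1.31919359, -0.02720762]), 'joint_vel': array([-0.00094662,  0.0005973 ,  0.00199153,  0.00135739,  0.00113815,
        0.0007882 ,  0.00167883]), 'effort': array([-4.29052488e-04, -3.79914200e+01,  1.45601551e-01, -2.30588776e+01,
        1.20662089e-02,  1.35547825e-02,  1.32053745e-05]), 'tool_pos': array([ 0.24620768, -0.49100106,  0.23020994]), 'tool_rot': array([ 9.73113105e-01,  2.30324722e-01, -3.10217112e-04, -1.14502083e-03]), 'contact_force': array([0.28040241, 0.52242948, 0.70280928]), 'moment': array([ 0.05281176, -0.00075318, -0.04984058]), 'gripper_force': 0.0, 'grip_width': 0.08511039065497453}
scene {'K': array([[408.12559038,   0.        , 317.41216696],
       [  0.        , 408.12559038, 201.65992241],
       [  0.        ,   0.        ,   1.        ]]), 'extrinsics': array([[-0.72021463, -0.29623657,  0.62732351, -0.15667436],
       [-0.6937184 ,  0.31633058, -0.64706239,  0.73740842],
       [-0.00675807, -0.90120966, -0.43333067,  0.61228649],
       [ 0.   
[... 297 characters left out ...]
[-0.51866591,  0.40326927, -0.75389626,  1.01100384],
       [-0.00135481, -0.88216029, -0.47094734,  0.71164172],
       [ 0.        ,  0.        ,  0.        ,  1.        ]])}
{'K': array([[280.15340436,   0.        , 319.3371729 ],
       [  0.        , 280.15340436, 197.41745572],
       [  0.        ,   0.        ,   1.        ]]), 'tool_from_camera': array([[ 2.55711961e-04, -9.60456291e-01, -2.78430686e-01,
         7.10150321e-02],
       [ 9.99999873e-01,  1.24460605e-04,  4.89073097e-04,
         2.82893259e-04],
       [-4.35079681e-04, -2.78430775e-01,  9.60456201e-01,
        -1.42940437e-01],
       [ 0.00000000e+00,  0.00000000e+00,  0.00000000e+00,
         1.00000000e+00]])}
```

View pics/scene.png

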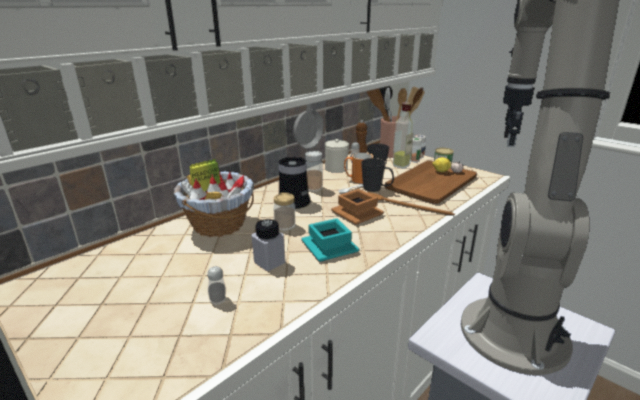

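View pics/side.png

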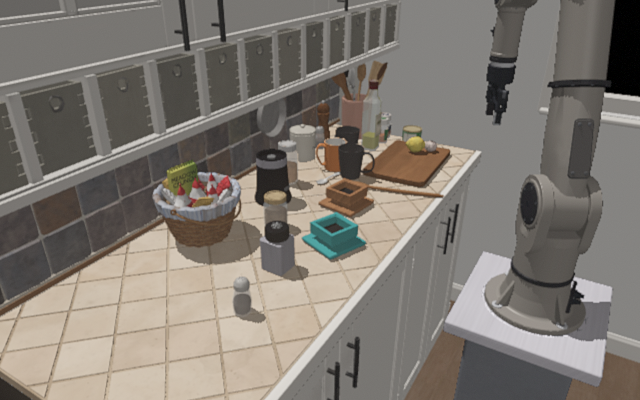

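Scene view: cup at about (267,245) with its black cap at (266,228), wooden stand at (357,206), turquoise look-alike at (331,238), jar at (284,212), shaker at (217,284), mug at (373,172). The side view shows the cup at (277,250) and the stand at (347,196). Next I'll use depth for rough positions.

```bash
cat > h.py <<'E'
import numpy as np,cv2
from plant import *
from scipy.spatial.transform import Rotation as R
def cloud(n,d,T=None):
    c=camera_params(n);K=c["K"];T=c["extrinsics"] if T is None else T
    v,u=np.mgrid[:400,:640]
    P=np.stack([(u-K[0,2])/K[0,0]*d,(v-K[1,2])/K[1,1]*d,d],-1)
    return P@T[:3,:3].T+T[:3,3]
def proj(n,P,T=None):
    c=camera_params(n);K=c["K"];T=c["extrinsics"] if T is None else T
    p=(np.atleast_2d(P)-T[:3,3])@T[:3,:3]@K.T
    return p[:,:2]/p[:,2:]
def wristT(s):
    A=np.eye(4);A[:3,:3]=R.from_quat(s["tool_rot"]).as_matrix();A[:3,3]=s["tool_pos"]
    return A@camera_params("wrist")["tool_from_camera"]
E
python3 - <<'E'
from h import *
pts={"scene":dict(captop=(266,224),cupface=(262,252),standA=(355,193),standrim=(345,208),jar=(284,198),shaker=(216,270),mug=(373,165),turq=(331,225),basket=(215,205)),
"side":dict(captop=(277,228),cupface=(270,255),standrim=(335,196),jar=(275,197),shaker=(241,284),mug=(350,150),turq=(331,222))}
for n in pts:
    z=np.load(f"pics/{n}.npz");C=cloud(n,z["d"])
    for k,(u,v) in pts[n].items(): print(n,k,C[v,u].round(3))
    # regions
    p=z["p"]
    for nm,(x0,x1,y0,y1),zr in (("cap",(240,300,210,280),(.112,.14)),("cupbody",(240,300,210,290),(.02,.08)),("stand",(325,385,178,222),(.055,.068))):
        r=C[y0:y1,x0:x1].reshape(-1,3);r=r[(r[:,2]>zr[0])&(r[:,2]<zr[1])]
        if len(r): print(n,nm,len(r),r.min(0).round(3),r.max(0).round(3),np.median(r,0).round(3))
E
```

```text
scene captop [0.561 0.183 0.12 ]
scene cupface [0.551 0.209 0.053]
scene standA [ 0.606 -0.228  0.054]
scene standrim [ 0.6   -0.171  0.022]
scene jar [0.675 0.021 0.099]
scene shaker [0.523 0.359 0.089]
scene mug [ 0.679 -0.421  0.081]
scene turq [ 0.523 -0.019  0.05 ]
scene basket [0.74  0.214 0.124]
scene cap 227 [0.536 0.15  0.112] [0.594 0.207 0.125] [0.56  0.182 0.117]
scene cupbody 1039 [ 0.53  -0.004  0.02 ] [0.779 0.212 0.08 ] [0.566 0.17  0.049]
scene stand 354 [ 0.504 -0.388  0.055] [ 0.655 -0.006  0.067] [ 0.562 -0.19   0.062]
side captop [0.558 0.183 0.113]
side cupface [0.563 0.21  0.051]
side standrim [ 0.587 -0.155  0.043]
side jar [0.677 0.023 0.094]
side shaker [0.521 0.371 0.085]
side mug [ 0.675 -0.419  0.081]
side turq [ 0.523 -0.017  0.041]
side cap 159 [0.536 0.153 0.112] [0.591 0.21  0.121] [0.562 0.182 0.113]
side cupbody 1096 [0.514 0.001 0.02 ] [0.738 0.374 0.08 ] [0.559 0.199 0.052]
side stand 320 [ 0.47  -0.248  0.055] [0.623 0.004 0.062] [ 0.54  -0.165  0.058]
```

{"op": "move_arm", "data": {"rows": [[[0.25,-0.08,0],0],[[0.6,-0.2,0],0],[[0.95,-0.3,-0.1],0]], "jaw": 1}}

```text
t: 0.48
tool_pos: [0.3536, -0.3855, 0.2447]
tool_rot: [0.973, 0.23, -0.001, -0.002]
contact_force: [0.3, -0.1, 0.9]
grip_width: 0.0854
gripper_force: 0.0
```

{"op": "move_arm", "data": {"rows": [[[0.35,-0.12,0],0],[[0.7,-0.24,0],0],[[0.95,-0.3,0],0]]}}

```text
t: 0.85
tool_pos: [0.4626, -0.2802, 0.2459]
tool_rot: [0.973, 0.232, 0.0, -0.001]
contact_force: [0.5, -0.9, 0.7]
grip_width: 0.0854
gripper_force: 0.0
```

{"op": "move_arm", "data": {"rows": [[[0.3,-0.12,0],0],[[0.55,-0.24,0],0],[[0.65,-0.3,0],0],[[0.65,-0.3,0],0],[[0.65,-0.3,0],0]]}}

```text
t: 1.48
tool_pos: [0.5265, -0.2022, 0.2461]
tool_rot: [0.974, 0.229, -0.001, 0.001]
contact_force: [0.1, -1.3, 0.4]
grip_width: 0.0855
gripper_force: 0.0
```

```bash
python3 - <<'E'
from h import *
s=state();p,d=snapshot("wrist");np.savez("pics/w1.npz",p=p,d=d,T=wristT(s));cv2.imwrite("pics/w1.png",p[:,:,::-1]);print(s["t"],s["tool_pos"],s["tool_rot"])
E
```

```text
1.475 [ 0.52654885 -0.20219754  0.24612835] [ 9.73527347e-01  2.28567559e-01 -8.88565624e-04  7.65144404e-04]
```

View pics/w1.png

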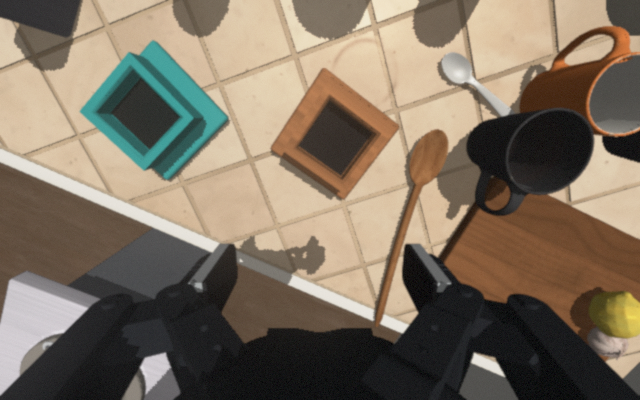

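The wrist view shows the wooden stand with its well at about (338,134), the turquoise look-alike at (147,110) and the dark mug at (530,150). I'll fit the block top and the well from depth.

```bash
cat >> h.py <<'E'
def rect(P):
    (c,s,a)=cv2.minAreaRect((P[:,:2]*1000).astype(np.float32)); return np.round(c,1),np.round(s,1),round(a,2)
def comp(C,lo,hi,uv):
    m=((C[...,2]>lo)&(C[...,2]<hi)).astype(np.uint8)
    n,l=cv2.connectedComponents(m); k=l[uv[1],uv[0]]
    if k==0:
        dd=np.where(l>0,np.hypot(*(np.mgrid[:400,:640]-np.array(uv)[::-1,None,None])),1e9);k=l.flat[dd.argmin()]
    return C[l==k]
E
python3 - <<'E'
from h import *
z=np.load("pics/w1.npz");C=cloud("wrist",z["d"],z["T"])
for lo,hi,uv in ((.055,.07,(300,110)),(.03,.044,(338,134)),(.01,.022,(322,190))):
    P=comp(C,lo,hi,uv);print(len(P),rect(P),np.median(P[:,2]).round(4))
for uv in((338,134),(300,110),(250,260),(147,110)):print(C[uv[1],uv[0]].round(4))
for n in("scene","side"):
    q=np.load(f"pics/{n}.npz")
    c=np.float32([[.6,-.19,.062]]);print(proj(n,c))
E
```

```text
2953 (array([ 574.4, -200.8]), array([90.2, 90.2]), 81.14) 0.0621
3112 (array([ 574.4, -200.9]), array([67.5, 67.2]), 80.96) 0.0386
2756 (array([ 574.5, -200.7]), array([124.1, 124. ]), 81.02) 0.0161
[ 0.5815 -0.2012  0.0376]
[ 0.5859 -0.1462  0.0177]
[ 0.3522 -0.1706  0.0019]
[0.505  0.0156 0.039 ]
[[349.1463626  194.94744171]]
[[336.91225406 184.93737628]]
```

{"op": "move_arm", "data": {"rows": [[[0.1,-0.35,0],0],[[0.2,-0.7,0],0],[[0.3,-1,0],0]]}}

```text
t: 1.9
tool_pos: [0.5, -0.0454, 0.2466]
tool_rot: [0.973, 0.229, 0.0, 0.0]
contact_force: [0.7, -0.1, -0.2]
grip_width: 0.0855
gripper_force: 0.0
```

```bash
python3 - <<'E'
from h import *
s=state();p,d=snapshot("wrist");T=wristT(s);np.savez("pics/w2.npz",p=p,d=d,T=T);cv2.imwrite("pics/w2.png",p[:,:,::-1]);print(s["t"],s["tool_pos"],s["joint_vel"].round(3))
C=cloud("wrist",d,T);uv=proj("wrist",[[.605,-.19,.062],[.605,-.19,.038]],T);print(uv)
E
```

```text
1.9 [ 0.50003794 -0.04538015  0.24657223] [-0.483 -0.192 -0.235  0.248  0.01  -0.059 -0.723]
[[470.12612657 153.34266951]
 [460.15373721 150.89417662]]
```

The stand fits cleanly: centre (0.5744, −0.2008), yaw −9°, top 0.062, floor 0.0385, and all sizes match. Next is the cup.

{"op": "move_arm", "data": {"rows": [[[0.15,-0.35,-0.1],0],[[0.3,-0.7,-0.2],0],[[0.45,-0.9,-0.3],0],[[0.5,-0.95,-0.3],0],[[0.5,-0.95,-0.3],0],[[0.5,-0.95,-0.3],0]]}}

```text
t: 2.7
tool_pos: [0.5041, 0.1125, 0.2903]
tool_rot: [0.974, 0.228, -0.001, 0.001]
contact_force: [0.2, -0.2, 0.5]
grip_width: 0.0857
gripper_force: 0.0
```

```bash
python3 - <<'E'
from h import *
s=state();p,d=snapshot("wrist");T=wristT(s);np.savez("pics/w3.npz",p=p,d=d,T=T);cv2.imwrite("pics/w3.png",p[:,:,::-1]);print(s["t"],s["tool_pos"],s["joint_vel"].round(3))
C=cloud("wrist",d,T);uv=proj("wrist",[[.564,.18,.121]],T).astype(int)[0];print(uv,C[uv[1],uv[0]])
for lo,hi in((.117,.13),(.108,.117),(.078,.09),(.05,.08),(.02,.05)):
    P=comp(C,lo,hi,uv);P=P[np.hypot(P[:,0]-.564,P[:,1]-.18)<.065];print(lo,len(P),rect(P) if len(P)>5 else '',np.median(P[:,2]).round(4), cv2.minEnclosingCircle((P[:,:2]*1000).astype(np.float32)))
E
```

```text
2.7 [0.50412743 0.11251627 0.29034833] [ 0.003 -0.001 -0.005 -0.001 -0.006 -0.001 -0.003]
[286 103] [0.56401601 0.18065621 0.12241226]
0.117 477 (array([566.9, 176.2]), array([24.8, 28.1]), 60.96) 0.1203 ((565.2901000976562, 174.73341369628906), 15.057405471801758)
0.108 1  0.1167 ((561.1582641601562, 180.0582733154297), 9.999999747378752e-05)
0.078 98 (array([540.9, 201.9]), array([26.3,  9.9]), 50.21) 0.0842 ((544.647216796875, 198.7872314453125), 13.1665678024292)
0.05 1  0.0698 ((568.6699829101562, 144.2050323486328), 9.999999747378752e-05)
0.02 0  nan ((0.0, 0.0), 0.0)
  return _methods._mean(a, axis=axis, dtype=dtype,
  ret = ret.dtype.type(ret / rcount)
```

View pics/w3.png

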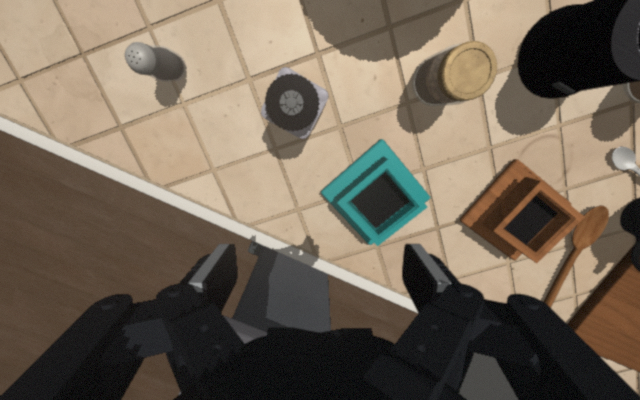

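The wrist view has the cup at (293,100), turned like a diamond, with the shaker at (140,60), the jar at (468,70) and the turquoise stand at (378,195). I'll fit the cup's yaw from its side faces (scene and side depth) and the corner ledges.

```bash
python3 - <<'E'
from h import *
from scipy.optimize import minimize
def fit(P,half):
    def f(x):
        c,s=np.cos(x[2]),np.sin(x[2]);q=np.abs((P[:,:2]-x[:2])@np.array([[c,-s],[s,c]]))
        return np.minimum(np.abs(q.max(1)-half),.006).mean()
    b=min((minimize(f,[.564,.178,a],method="Nelder-Mead",options=dict(xatol=1e-5,fatol=1e-7,initial_simplex=np.array([[.564,.178,a],[.572,.178,a],[.564,.186,a],[.564,.178,a+.2]]))) for a in np.arange(0,1.57,.2)),key=lambda r:r.fun)
    return b.x[:2].round(4),np.degrees(b.x[2]).round(2)%90,b.fun.round(5)
for n in("scene","side"):
    z=np.load(f"pics/{n}.npz");C=cloud(n,z["d"]).reshape(-1,3)
    P=C[(C[:,2]>.012)&(C[:,2]<.078)&(np.hypot(C[:,0]-.564,C[:,1]-.178)<.055)]
    print(n,len(P),fit(P,.032))
    K=C[(C[:,2]>.092)&(C[:,2]<.125)&(np.hypot(C[:,0]-.564,C[:,1]-.178)<.05)]
    g=lambda x:np.abs(np.hypot(*(K[(K[:,2]<.110)][:,:2]-x).T)-.0295).mean()
    print(" cap",minimize(g,[.564,.178],method="Nelder-Mead").x.round(4),K[:,2].max())
z=np.load("pics/w3.npz");C=cloud("wrist",z["d"],z["T"]).reshape(-1,3)
N=C[np.hypot(C[:,0]-.564,C[:,1]-.178)<.06]
t=N[N[:,2]>.1];print("wrist cap",len(t),np.histogram(t[:,2],bins=np.arange(.1,.13,.003)))
tt=t[(t[:,2]>.113)&(t[:,2]<.1175)];print(len(tt),cv2.minEnclosingCircle((tt[:,:2]*1000).astype(np.float32)) if len(tt)>3 else'')
t=t[t[:,2]>.118];print(cv2.minEnclosingCircle((t[:,:2]*1000).astype(np.float32)),t[:,:2].mean(0))
S=N[(N[:,2]>.08)&(N[:,2]<.088)];print("ledge",len(S),rect(S))
B=N[(N[:,2]>.012)&(N[:,2]<.078)];print(len(B), fit(B,.032) if len(B)>20 else'')
p=z["p"];cv2.imwrite("pics/w3c.png",cv2.resize(p[50:160,235:345,::-1],None,fx=5,fy=5,interpolation=cv2.INTER_CUBIC))
E
```

```text
scene 703 (array([0.5666, 0.1765]), np.float64(87.31), np.float64(0.00098))
 cap [0.5666 0.1764] 0.12456136095170528
side 784 (array([0.5655, 0.1777]), np.float64(86.88), np.float64(0.00111))
 cap [0.5655 0.1776] 0.12084235768961649
wrist cap 3420 (array([   0,    3,    7,   21,  247, 1734,  189,  213,    0]), array([0.1  , 0.103, 0.106, 0.109, 0.112, 0.115, 0.118, 0.121, 0.124,
       0.127]))
1885 ((566.8154907226562, 176.43031311035156), 29.19852638244629)
((567.7424926757812, 173.8135986328125), 29.70469093322754) [0.56782218 0.1533183 ]
ledge 652 (array([566.8, 176.3]), array([63.9, 64. ]), 87.3)
1
```

View pics/w3c.png

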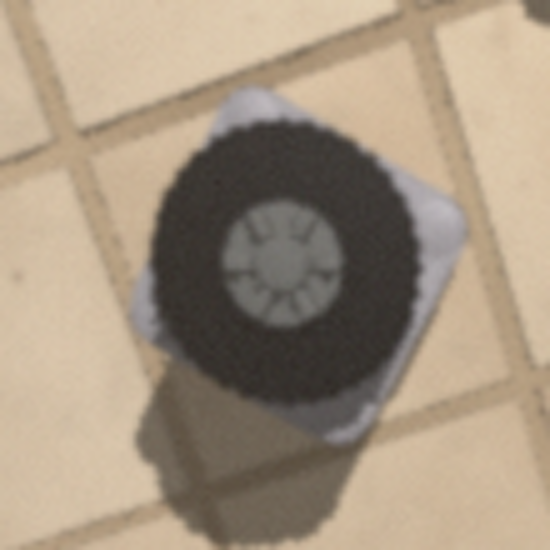

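Cup centre is (0.5668, 0.1764) and yaw −2.7°: three views agree and the ledge measures 64×64 at z 0.084. Next I'll check how far back the open fingertips stand in the tool frame, and compute tool yaw and moves.

```bash
cat >> h.py <<'E'
def plan(x,y,z,yaw):
    "moves from present pose to TCP x,y,z with tool x-axis at yaw (deg), in units"
    s=state();A=R.from_quat(s["tool_rot"]).as_matrix();d=A.T@(np.array([x,y,z])-s["tool_pos"])
    cur=np.degrees(np.arctan2(A[1,0],A[0,0]));print("t",s["t"],"pos",s["tool_pos"].round(4),"yaw",cur.round(2),"tilt",np.degrees(np.arccos(-A[2,2])).round(2),"shift/0.15",(d/.15).round(3),"spin",round((cur-yaw)/30,3),"q",s["qpos"].round(2),"F",s["contact_force"].round(1),"M",s["moment"].round(2),"w",round(s["grip_width"],4))
E
python3 - <<'E'
from h import *
z=np.load("pics/w3.npz");C=cloud("wrist",z["d"],camera_params("wrist")["tool_from_camera"])
for sgn in(-1,1):
    m=(C[...,1]*sgn>.03)&(C[...,1]*sgn<.07)&(np.abs(C[...,0])<.02)&(C[...,2]<.03)&(z["d"]>0)
    P=C[m];print(sgn,len(P),P[:,2].max(),np.histogram(P[:,2],bins=np.arange(-.08,.03,.01)),P[P[:,2]>P[:,2].max()-.006].round(4)[::8])
plan(.5668,.1764,.2,-2.7)
plan(.5668,.1764,.2,-2.7+90)
E
```

```text
-1 15636 -0.012885683649825536 (array([3214, 4116,  748,  641,  670,  528,  187,    0,    0,    0]), array([-8.00000000e-02, -7.00000000e-02, -6.00000000e-02, -5.00000000e-02,
       -4.00000000e-02, -3.00000000e-02, -2.00000000e-02, -1.00000000e-02,
       -4.16333634e-17,  1.00000000e-02,  2.00000000e-02])) [[ 0.0109 -0.0488 -0.0175]
 [ 0.0109 -0.0449 -0.0174]
 [ 0.0108 -0.048  -0.0185]
 [ 0.0098 -0.0425 -0.0176]
 [ 0.0085 -0.0423 -0.0171]
 [ 0.0071 -0.042  -0.0165]
 [ 0.0063 -0.0427 -0.018 ]
 [ 0.0044 -0.0423 -0.0165]
 [ 0.0041 -0.0424 -0.018 ]
 [ 0.001  -0.0425 -0.0132]
 [ 0.0004 -0.0423 -0.0142]
 [-0.0011 -0.0423 -0.0147]
 [-0.0006 -0.0421 -0.0185]
 [-0.0018 -0.0422 -0.0184]
 [-0.0028 -0.0428 -0.0186]
 [-0.0068 -0.0427 -0.0129]
 [-0.0068 -0.0422 -0.0147]
 [-0.0073 -0.0422 -0.0168]
 [-0.0094 -0.0423 -0.0153]
 [-0.0103 -0.0425 -0.0184]]
1 15534 -0.012201013485513251 (array([3185, 4054,  736,  643,  675,  516,  194,    0,    0,    0]), array([-8.00000000e-02, -7.00000000e-02, -6.00000000e-02, -5.00000000e-02,
       -4.00000000e-02, -3.00000000e-02, -2.00000000e-02, -1.00000000e-02
[... 158 characters left out ...]
32 -0.0155]
 [ 0.0074  0.0435 -0.018 ]
 [ 0.0021  0.0436 -0.0122]
 [ 0.0017  0.0433 -0.0135]
 [ 0.0004  0.0435 -0.0132]
 [ 0.0018  0.043  -0.0178]
 [-0.002   0.0434 -0.014 ]
 [-0.0019  0.0433 -0.0162]
 [-0.0051  0.0432 -0.0138]
 [-0.006   0.0429 -0.0151]
 [-0.0083  0.0433 -0.0143]
 [-0.0072  0.0433 -0.0178]]
t 2.75 pos [0.5041 0.1128 0.2905] yaw 26.38 tilt 0.13 shift/0.15 [ 0.564 -0.194  0.602] spin 0.969 q [ 0.06  0.24 -0.4   1.47  0.1   1.44 -1.45] F [-0.6 -0.7  0. ] M [ 0.03 -0.06  0.01] w 0.0852
t 2.75 pos [0.5041 0.1128 0.2905] yaw 26.38 tilt 0.13 shift/0.15 [ 0.564 -0.194  0.602] spin -2.031 q [ 0.06  0.24 -0.4   1.47  0.1   1.44 -1.45] F [-0.6 -0.7  0. ] M [ 0.03 -0.06  0.01] w 0.0852
```

The calibration confirms it: the TCP is at the shut fingertips and the open tips stand 13 mm back. I'll carry the cup by its cap, gripping with the TCP 80 mm above the cup's base so the tips stay above the square shoulder. That way I can unscrew in the well without regrasping.

{"op": "move_arm", "data": {"rows": [[[0.15,-0.05,0.1],0.25],[[0.35,-0.1,0.25],0.55],[[0.5,-0.17,0.4],0.85],[[0.564,-0.194,0.55],0.969],[[0.564,-0.194,0.6],0.969],[[0.564,-0.194,0.6],0.969],[[0.564,-0.194,0.6],0.969]]}}

```text
t: 3.62
tool_pos: [0.5673, 0.1788, 0.2026]
tool_rot: [1.0, -0.022, 0.001, -0.0]
contact_force: [0.1, 0.5, -0.3]
grip_width: 0.0851
gripper_force: 0.0
```

```bash
python3 - <<'E'
from h import *
plan(.5668,.1764,.08,-2.7)
s=state();p,d=snapshot("wrist");T=wristT(s);C=cloud("wrist",d,T).reshape(-1,3)
N=C[np.hypot(C[:,0]-.5668,C[:,1]-.1764)<.06]
S=N[(N[:,2]>.08)&(N[:,2]<.088)];print("ledge",len(S),rect(S))
t=N[(N[:,2]>.112)&(N[:,2]<.1175)];print(cv2.minEnclosingCircle((t[:,:2]*1000).astype(np.float32)))
E
```

```text
t 3.625 pos [0.5673 0.1788 0.2026] yaw -2.49 tilt 0.12 shift/0.15 [-0.004  0.016  0.817] spin 0.007 q [-0.11  0.44 -0.33  1.42  0.14  1.3  -2.06] F [ 0.1  0.5 -0.3] M [ 0.02 -0.01  0.01] w 0.0851
ledge 843 (array([567.5, 176.3]), array([64.1, 63. ]), 87.09)
((567.11572265625, 176.49209594726562), 29.490697860717773)
```

{"op": "move_arm", "data": {"rows": [[[0,0.016,0.2],0],[[0,0.016,0.45],0],[[0,0.016,0.65],0],[[0,0.016,0.77],0],[[0,0.016,0.817],0],[[0,0.016,0.817],0],[[0,0.016,0.817],0]]}}

```text
t: 4.55
tool_pos: [0.5676, 0.1777, 0.0801]
tool_rot: [1.0, -0.021, 0.001, -0.0]
contact_force: [0.2, 0.1, 1.1]
grip_width: 0.0855
gripper_force: 0.0
```

```bash
python3 - <<'E'
from h import *
plan(.5671,.1764,.08,-2.7)
E
```

```text
t 4.55 pos [0.5676 0.1777 0.0801] yaw -2.44 tilt 0.15 shift/0.15 [-0.003  0.009  0.001] spin 0.009 q [-0.12  0.54 -0.31  1.58  0.18  1.04 -2.09] F [0.2 0.1 1.1] M [ 0.04  0.01 -0.04] w 0.0855
```

Good. I'll close on the cap.

{"op": "move_arm", "data": {"rows": [[[-0.003,0.009,0],0.009],[[-0.003,0.009,0],0.009],[[-0.003,0.009,0],0.009],[[-0.003,0.009,0],0.009],[[-0.003,0.009,0],0.009],[[-0.003,0.009,0],0.009],[[-0.003,0.009,0],0.009],[[-0.003,0.009,0],0.009]], "jaw": -1, "grip_force": 70}}

```text
t: 5.55
tool_pos: [0.5668, 0.177, 0.08]
tool_rot: [1.0, -0.023, 0.001, -0.001]
contact_force: [-0.7, 1.8, 5.7]
grip_width: 0.057
gripper_force: 78.7
```

```bash
python3 - <<'E'
from h import *
plan(.5671,.1764,.08,-2.7)
E
```

```text
t 5.55 pos [0.5668 0.177  0.08  ] yaw -2.69 tilt 0.15 shift/0.15 [0.002 0.004 0.   ] spin 0.0 q [-0.12  0.54 -0.31  1.59  0.18  1.04 -2.09] F [-0.7  1.8  5.7] M [ 0.1   0.13 -0.06] w 0.057
```

{"op": "move_arm", "data": {"rows": [[[0,0,-0.1],0],[[0,0,-0.3],0],[[0,0,-0.55],0],[[0,0,-0.8],0],[[0,0,-0.9],0],[[0,0,-0.9],0],[[0,0,-0.9],0]]}}

```text
t: 6.42
tool_pos: [0.5647, 0.1752, 0.2113]
tool_rot: [1.0, -0.024, -0.002, 0.001]
contact_force: [-0.9, -0.4, -4.6]
grip_width: 0.0567
gripper_force: 76.0
```

```bash
python3 - <<'E'
from h import *
plan(.5744,-.2008,.2,-9)
for n in("scene","side"):
    p,d=snapshot(n);cv2.imwrite(f"pics/l_{n}.png",p[:,:,::-1]);C=cloud(n,d)
    C=C.reshape(-1,3);P=C[(np.hypot(C[:,0]-.5671,C[:,1]-.1764)<.055)&(C[:,2]>.125)]
    # body side slab tilt
    for lo,hi in((.14,.16),(.16,.18),(.18,.205)):
        q=P[(P[:,2]>lo)&(P[:,2]<hi)];print(n,lo,len(q),q.mean(0).round(4),q[:,2].min().round(4),rect(q))
    print(P[:,2].min())
E
```

```text
t 6.425 pos [0.5647 0.1752 0.2113] yaw -2.71 tilt 0.28 shift/0.15 [0.184 2.501 0.08 ] spin 0.21 q [-0.11  0.43 -0.33  1.41  0.14  1.33 -2.06] F [-0.9 -0.4 -4.6] M [-0.05  0.03  0.04] w 0.0567
scene 0.14 240 [0.545  0.1907 0.1504] 0.1403 (array([548.4, 192.4]), array([82.4, 44.3]), 42.74)
scene 0.16 251 [0.5441 0.1897 0.1702] 0.1601 (array([547. , 190.6]), array([81.7, 41.4]), 46.51)
scene 0.18 320 [0.5451 0.1908 0.1927] 0.1801 (array([547.6, 192.9]), array([83.7, 45.4]), 42.95)
0.13365987466774099
side 0.14 272 [0.5494 0.1964 0.1501] 0.14 (array([548.4, 193.2]), array([83.2, 43.8]), 42.24)
side 0.16 273 [0.5487 0.1961 0.1699] 0.1601 (array([549.8, 193.2]), array([83.3, 45.7]), 38.7)
side 0.18 351 [0.5491 0.197  0.1923] 0.18 (array([549.3, 195.3]), array([81.2, 44. ]), 38.96)
0.1285551827395781
```

The cup is upright, with its base at 0.131. I'll carry it over to the stand.

{"op": "move_arm", "data": {"rows": [[[0,0.1,0],0.02],[[0.01,0.3,0],0.04],[[0.02,0.5,0],0.06],[[0.04,0.7,0],0.08],[[0.06,0.95,0],0.1]]}}

```text
t: 7.15
tool_pos: [0.5678, 0.0316, 0.2134]
tool_rot: [0.999, -0.05, -0.0, 0.0]
contact_force: [0.4, -0.2, -3.7]
grip_width: 0.0566
gripper_force: 75.8
```

{"op": "move_arm", "data": {"rows": [[[0.02,0.25,0],0.02],[[0.04,0.5,0],0.04],[[0.06,0.75,0],0.06],[[0.08,0.95,0],0.08]]}}

```text
t: 7.65
tool_pos: [0.5649, -0.1137, 0.2133]
tool_rot: [0.997, -0.073, -0.001, 0.001]
contact_force: [1.1, -0.7, -5.1]
grip_width: 0.0566
gripper_force: 75.9
```

{"op": "move_arm", "data": {"rows": [[[0.02,0.2,0],0.01],[[0.03,0.4,0],0.02],[[0.04,0.55,0],0.03],[[0.045,0.6,0],0.03],[[0.045,0.6,0],0.03],[[0.045,0.6,0],0.03]]}}

```text
t: 8.4
tool_pos: [0.5606, -0.1975, 0.2138]
tool_rot: [0.997, -0.077, 0.0, -0.001]
contact_force: [-0.2, 1.3, -4.6]
grip_width: 0.0566
gripper_force: 75.8
```

```bash
python3 - <<'E'
from h import *
plan(.5744,-.2008,.2,-9)
E
```

```text
t 8.4 pos [ 0.5606 -0.1975  0.2138] yaw -8.84 tilt 0.1 shift/0.15 [0.094 0.008 0.092] spin 0.005 q [ 0.43  0.42 -0.17  1.41  0.07  1.32 -1.47] F [-0.2  1.3 -4.6] M [-0.01 -0.05  0.02] w 0.0566
```

{"op": "move_arm", "data": {"rows": [[[0.04,0.005,0.1],0.003],[[0.09,0.008,0.2],0.005],[[0.094,0.008,0.3],0.005],[[0.094,0.008,0.38],0.005],[[0.094,0.008,0.38],0.005],[[0.094,0.008,0.38],0.005]]}}

```text
t: 9.15
tool_pos: [0.5741, -0.2034, 0.1572]
tool_rot: [0.997, -0.08, 0.001, 0.0]
contact_force: [0.4, -0.1, -3.6]
grip_width: 0.0567
gripper_force: 75.8
```

```bash
python3 - <<'E'
from h import *
plan(.5742,-.2008,.118,-9)
s=state();T=wristT(s)
p,d=snapshot("wrist");C=cloud("wrist",d,T).reshape(-1,3);N=C[np.hypot(C[:,0]-.5744,C[:,1]+.2008)<.1]
for nm,lo,hi in(("ledge",.148,.16),("body",.09,.145),("standtop",.055,.068),("foot",.012,.02)):
    q=N[(N[:,2]>lo)&(N[:,2]<hi)];print(nm,len(q),rect(q) if len(q)>5 else'')
ims=[cv2.resize(p[:,:,::-1][100:300,170:470],None,fx=1.3,fy=1.3)]
for n,c in(("scene",(.5744,-.2008,.1)),("side",(.5744,-.2008,.1))):
    p,d=snapshot(n);np.savez(f"pics/h_{n}.npz",p=p,d=d);u,v=proj(n,c)[0].astype(int)
    ims.append(cv2.resize(p[v-45:v+45,u-45:u+45,::-1],(390,390),interpolation=cv2.INTER_CUBIC))
top=np.hstack(ims[1:]);cv2.imwrite("pics/h.png",top);cv2.imwrite("pics/hw.png",ims[0])
E
```

```text
t 9.15 pos [ 0.5741 -0.2034  0.1572] yaw -9.16 tilt 0.06 shift/0.15 [-0.003 -0.017  0.261] spin -0.005 q [ 0.42  0.48 -0.16  1.45  0.08  1.21 -1.48] F [ 0.4 -0.1 -3.6] M [ 0.03 -0.06  0.04] w 0.0567
ledge 666 (array([ 598.8, -207.1]), array([64.1, 17. ]), 83.57)
body 1536 (array([ 604.2, -208.1]), array([61.7,  4.4]), 81.06)
standtop 2026 (array([ 599.8, -204.7]), array([90.2, 39. ]), 81.37)
foot 3060 (array([ 596.6, -204.1]), array([124. ,  78.2]), 81.08)
```

View pics/h.png

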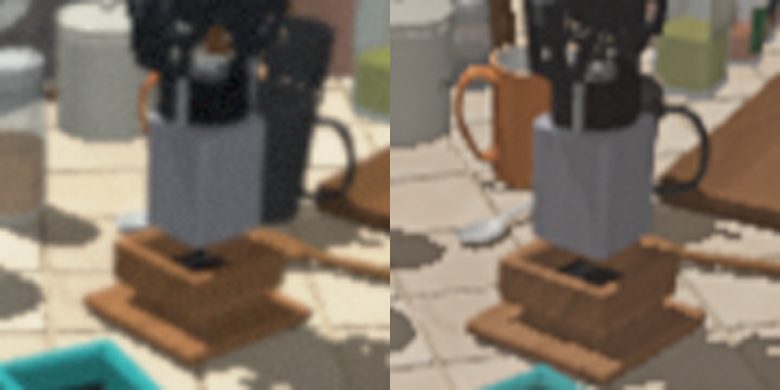

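The crops show the cup hanging upright just above the wooden stand's well. The wrist depth puts it about 2.6 mm too far along tool y, which agrees with the pose reading. I'll correct that before lowering.

{"op": "move_arm", "data": {"rows": [[[-0.003,-0.01,0.02],-0.003],[[-0.003,-0.017,0.04],-0.005],[[-0.003,-0.017,0.05],-0.005],[[-0.003,-0.017,0.05],-0.005]]}}

```text
t: 9.8
tool_pos: [0.5736, -0.2006, 0.1489]
tool_rot: [0.997, -0.078, -0.0, -0.0]
contact_force: [-0.6, 1.1, -4.2]
grip_width: 0.0568
gripper_force: 75.9
```

```bash
python3 - <<'E'
from h import *
plan(.5742,-.2008,.118,-9)
s=state();T=wristT(s)
p,d=snapshot("wrist");C=cloud("wrist",d,T).reshape(-1,3);N=C[np.hypot(C[:,0]-.5744,C[:,1]+.2008)<.1]
ex=np.array([np.cos(np.radians(-9)),np.sin(np.radians(-9))]);ey=np.array([-ex[1],ex[0]])
o=np.array([.5744,-.2008])
for nm,lo,hi,h in(("ledge",.14,.155,32),("body",.09,.138,32),("standtop",.055,.068,45),("foot",.012,.02,62)):
    q=N[(N[:,2]>lo)&(N[:,2]<hi)][:,:2]-o;a,b=q@ex*1000,q@ey*1000
    print(nm,"ex far edge-h",(np.percentile(a,[50,90,97,99.5])-h).round(1),"ey mid",((np.percentile(b,1)+np.percentile(b,99))/2).round(2))
E
```

```text
t 9.8 pos [ 0.5736 -0.2006  0.1489] yaw -9.0 tilt 0.03 shift/0.15 [0.004 0.001 0.206] spin -0.0 q [ 0.42  0.49 -0.17  1.46  0.08  1.2  -1.48] F [-0.6  1.1 -4.2] M [-0.01 -0.02  0.03] w 0.0568
ledge ex far edge-h [-4.8 -0.7 -0.6 -0.4] ey mid 0.09
body ex far edge-h [-0.8 -0.6 -0.5 -0.4] ey mid 0.13
standtop ex far edge-h [-7.6 -1.1 -0.2 -0.1] ey mid 0.2
foot ex far edge-h [-12.1  -2.6  -0.8  -0.7] ey mid 0.19
```

It is centred to within about 0.5 mm. Lowering gently.

{"op": "move_arm", "data": {"rows": [[[0.003,0.001,0.02],0],[[0.003,0.001,0.05],0],[[0.003,0.001,0.08],0],[[0.003,0.001,0.11],0],[[0.003,0.001,0.13],0],[[0.003,0.001,0.15],0],[[0.003,0.001,0.165],0],[[0.003,0.001,0.18],0]]}}

```text
t: 10.85
tool_pos: [0.5743, -0.2009, 0.1222]
tool_rot: [0.997, -0.079, 0.0, 0.0]
contact_force: [-0.5, -0.9, -5.0]
grip_width: 0.0564
gripper_force: 76.0
```

```bash
python3 - <<'E'
from h import *
plan(.5742,-.2008,.118,-9)
E
```

```text
t 10.85 pos [ 0.5743 -0.2009  0.1222] yaw -9.01 tilt 0.01 shift/0.15 [-0.001 -0.001  0.028] spin -0.0 q [ 0.42  0.51 -0.16  1.5   0.09  1.14 -1.49] F [-0.5 -0.9 -5. ] M [-0.01  0.04 -0.07] w 0.0564
```

It is sliding in freely. I'll go the last few mm until the floor takes the load.

{"op": "move_arm", "data": {"rows": [[[0,0,0.008],0],[[0,0,0.015],0],[[0,0,0.02],0],[[0,0,0.024],0],[[0,0,0.028],0],[[0,0,0.028],0]]}}

```text
t: 11.6
tool_pos: [0.5742, -0.2009, 0.1181]
tool_rot: [0.997, -0.079, 0.0, 0.0]
contact_force: [0.5, 0.2, -3.6]
grip_width: 0.0561
gripper_force: 76.2
```

```bash
python3 - <<'E'
from h import *
plan(.5742,-.2008,.118,-9)
E
```

```text
t 11.6 pos [ 0.5742 -0.2009  0.1181] yaw -9.01 tilt 0.01 shift/0.15 [-0.    -0.001  0.001] spin -0.0 q [ 0.42  0.52 -0.16  1.5   0.09  1.13 -1.49] F [ 0.5  0.2 -3.6] M [-0.03  0.02  0.  ] w 0.0561
```

{"op": "move_arm", "data": {"rows": [[[0,0,0.006],0],[[0,0,0.012],0],[[0,0,0.012],0],[[0,0,0.012],0]]}}

```text
t: 12.1
tool_pos: [0.5744, -0.2009, 0.1181]
tool_rot: [0.997, -0.079, 0.0, 0.0]
contact_force: [-3.2, 1.0, 5.9]
grip_width: 0.0565
gripper_force: 79.8
```

```bash
python3 - <<'E'
from h import *
plan(.5742,-.2008,.118,-9)
E
```

```text
t 12.1 pos [ 0.5744 -0.2009  0.1181] yaw -9.01 tilt 0.06 shift/0.15 [-0.001 -0.     0.001] spin -0.0 q [ 0.42  0.52 -0.16  1.5   0.09  1.13 -1.49] F [-3.2  1.   5.9] M [ 0.23  0.82 -0.02] w 0.0565
```

The floor has taken the load (+10 N at TCP z 0.118), so the cup is seated. Now I'll try one direction.

{"op": "move_arm", "data": {"rows": [[[0,0,0.005],0.08],[[0,0,0.005],0.16],[[0,0,0.005],0.24],[[0,0,0.005],0.32],[[0,0,0.005],0.32]]}}

```text
t: 12.72
tool_pos: [0.5753, -0.2006, 0.118]
tool_rot: [0.987, -0.161, 0.001, 0.0]
contact_force: [-2.7, 0.0, 6.0]
grip_width: 0.0563
gripper_force: 80.7
```

```bash
python3 - <<'E'
from h import *
plan(.5742,-.2008,.118,-9)
E
```

```text
t 12.725 pos [ 0.5753 -0.2006  0.118 ] yaw -18.55 tilt 0.17 shift/0.15 [-0.006  0.003 -0.   ] spin -0.318 q [ 0.39  0.51 -0.13  1.5   0.07  1.13 -1.64] F [-2.7  0.   6. ] M [0.26 0.71 0.11] w 0.0563
```

{"op": "move_arm", "data": {"rows": [[[0,0,0],0.05],[[0,0,0],0.1],[[0,0,0],0.15],[[0,0,0],0.2],[[0,0,0],0.2]]}}

```text
t: 13.35
tool_pos: [0.5745, -0.2006, 0.118]
tool_rot: [0.978, -0.208, 0.001, 0.001]
contact_force: [-5.0, -0.4, 7.5]
grip_width: 0.0564
gripper_force: 81.5
```

```bash
python3 - <<'E'
from h import *
plan(.5742,-.2008,.118,-9)
E
```

```text
t 13.35 pos [ 0.5745 -0.2006  0.118 ] yaw -24.06 tilt 0.16 shift/0.15 [-0.001  0.002  0.   ] spin -0.502 q [ 0.38  0.51 -0.11  1.5   0.06  1.13 -1.73] F [-5.  -0.4  7.5] M [0.27 1.05 2.25] w 0.0564
```

Mz jumped to 2.25 N·m after about 0.25 rad, so that is the wrong way. Turning the other way.

{"op": "move_arm", "data": {"rows": [[[0,0,0],-0.12],[[0,0,0],-0.24],[[0,0,0],-0.36],[[0,0,0],-0.48],[[0,0,0],-0.6],[[0,0,0],-0.72],[[0,0,0],-0.84],[[0,0,0],-0.96]]}}

```text
t: 14.35
tool_pos: [0.5757, -0.2011, 0.118]
tool_rot: [0.999, 0.037, 0.002, 0.0]
contact_force: [-1.9, -0.1, 4.7]
grip_width: 0.0568
gripper_force: 80.3
```

```bash
python3 - <<'E'
from h import *
plan(.5744,-.2008,.118,-9)
E
```

```text
t 14.35 pos [ 0.5757 -0.2011  0.118 ] yaw 4.22 tilt 0.24 shift/0.15 [-0.008 -0.003  0.   ] spin 0.441 q [ 0.45  0.52 -0.21  1.5   0.12  1.13 -1.28] F [-1.9 -0.1  4.7] M [ 0.3   0.46 -0.37] w 0.0568
```

{"op": "move_arm", "data": {"rows": [[[0,0,0],-0.12],[[0,0,0],-0.24],[[0,0,0],-0.36],[[0,0,0],-0.48],[[0,0,0],-0.6],[[0,0,0],-0.72],[[0,0,0],-0.84],[[0,0,0],-0.84]]}}

```text
t: 15.35
tool_pos: [0.5754, -0.2004, 0.1181]
tool_rot: [0.967, 0.254, 0.002, 0.0]
contact_force: [-3.0, 2.2, 7.1]
grip_width: 0.0566
gripper_force: 77.9
```

```bash
python3 - <<'E'
from h import *
plan(.5744,-.2008,.118,41)
E
```

```text
t 15.35 pos [ 0.5754 -0.2004  0.1181] yaw 29.42 tilt 0.18 shift/0.15 [-0.007 -0.001  0.   ] spin -0.386 q [ 0.52  0.53 -0.31  1.5   0.17  1.14 -0.88] F [-3.   2.2  7.1] M [0.45 0.67 0.03] w 0.0566
```

{"op": "move_arm", "data": {"rows": [[[0,0,0],-0.08],[[0,0,0],-0.16],[[0,0,0],-0.24],[[0,0,0],-0.3],[[0,0,0],-0.3]]}}

```text
t: 15.98
tool_pos: [0.5755, -0.201, 0.1181]
tool_rot: [0.944, 0.329, 0.002, 0.001]
contact_force: [-3.1, 1.7, 6.9]
grip_width: 0.0565
gripper_force: 77.2
```

```bash
python3 - <<'E'
from h import *
plan(.5744,-.2008,.118,41)
E
```

```text
t 15.975 pos [ 0.5755 -0.201   0.1181] yaw 38.39 tilt 0.21 shift/0.15 [-0.005 -0.006  0.001] spin -0.087 q [ 0.54  0.54 -0.34  1.5   0.19  1.14 -0.74] F [-3.1  1.7  6.9] M [ 0.24  0.57 -0.01] w 0.0565
```

{"op": "move_arm", "data": {"rows": [[[0,0,0],-0.05],[[0,0,0],-0.1],[[0,0,0],-0.15],[[0,0,0],-0.15]]}}

```text
t: 16.48
tool_pos: [0.5755, -0.2013, 0.1182]
tool_rot: [0.931, 0.365, 0.001, 0.001]
contact_force: [-2.7, -0.2, 6.8]
grip_width: 0.0568
gripper_force: 77.1
```

```bash
python3 - <<'E'
from h import *
plan(.5744,-.2008,.118,41)
E
```

```text
t 16.475 pos [ 0.5755 -0.2013  0.1182] yaw 42.85 tilt 0.22 shift/0.15 [-0.003 -0.007  0.001] spin 0.062 q [ 0.55  0.54 -0.36  1.5   0.2   1.14 -0.67] F [-2.7 -0.2  6.8] M [ 0.18  0.64 -0.12] w 0.0568
```

{"op": "move_arm", "data": {"rows": [[[0,0,0],-0.05],[[0,0,0],-0.1],[[0,0,0],-0.15],[[0,0,0],-0.15]]}}

```text
t: 16.98
tool_pos: [0.5744, -0.2003, 0.1181]
tool_rot: [0.916, 0.4, 0.001, -0.0]
contact_force: [-4.4, 3.4, 8.6]
grip_width: 0.0566
gripper_force: 77.4
```

```bash
python3 - <<'E'
from h import *
plan(.5744,-.2008,.118,41)
E
```

```text
t 16.975 pos [ 0.5744 -0.2003  0.1181] yaw 47.17 tilt 0.1 shift/0.15 [-0.002  0.002  0.001] spin 0.206 q [ 0.56  0.54 -0.38  1.5   0.21  1.14 -0.6 ] F [-4.4  3.4  8.6] M [ 0.52  0.99 -1.  ] w 0.0566
```

That is the end stop (Mz −1.0 at about 0.95 rad of tool turn). I'll back off a hair and lift slowly.

{"op": "move_arm", "data": {"rows": [[[0,0,0],0.03],[[0,0,-0.01],0.03],[[0,0,-0.03],0.03],[[0,0,-0.06],0.03],[[0,0,-0.1],0.03],[[0,0,-0.1],0.03]]}}

```text
t: 17.73
tool_pos: [0.5751, -0.2016, 0.1322]
tool_rot: [0.919, 0.395, 0.001, 0.001]
contact_force: [-1.3, 0.4, -1.1]
grip_width: 0.0569
gripper_force: 77.4
```

```bash
python3 - <<'E'
from h import *
plan(.5744,-.2008,.118,41)
for n in("scene","side"):
    p,d=snapshot(n);C=cloud(n,d).reshape(-1,3)
    P=C[(np.hypot(C[:,0]-.5744,C[:,1]+.2008)<.04)];a=np.histogram(P[:,2],bins=np.arange(.06,.18,.01));print(n,a[0])
    u,v=proj(n,(.5744,-.2008,.12))[0].astype(int);cv2.imwrite(f"pics/u_{n}.png",cv2.resize(p[v-45:v+45,u-45:u+45,::-1],(390,390),interpolation=cv2.INTER_CUBIC))
cv2.imwrite("pics/u.png",np.hstack([cv2.imread("pics/u_scene.png"),cv2.imread("pics/u_side.png")]))
E
```

```text
t 17.725 pos [ 0.5751 -0.2016  0.1322] yaw 46.51 tilt 0.16 shift/0.15 [ 0.001 -0.007  0.095] spin 0.184 q [ 0.56  0.53 -0.38  1.48  0.2   1.17 -0.61] F [-1.3  0.4 -1.1] M [0.03 0.33 0.08] w 0.0569
scene [ 68  63  61  61  62  65 120  25  55  49  84]
side [ 58  65  61  66  65 124  53  32  55  54  89]
```

View pics/u.png

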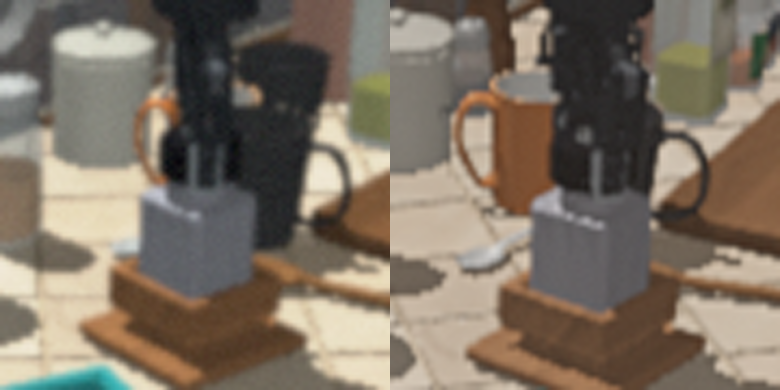

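The cap rises with the gripper, the steel neck is visible at (205,190), and the cup stays in the stand. Lifting further.

{"op": "move_arm", "data": {"rows": [[[0,-0.003,-0.05],0],[[0,-0.005,-0.12],0],[[0,-0.006,-0.2],0],[[0,-0.006,-0.3],0],[[0,-0.006,-0.4],0],[[0,-0.006,-0.45],0],[[0,-0.006,-0.45],0],[[0,-0.006,-0.45],0]]}}

```text
t: 18.82
tool_pos: [0.5731, -0.2002, 0.1974]
tool_rot: [0.919, 0.395, -0.001, -0.0]
contact_force: [-0.0, 0.4, -1.5]
grip_width: 0.0565
gripper_force: 77.4
```

```bash
python3 - <<'E'
from h import *
plan(.5744,-.2008,.2,41)
ims=[]
for n in("scene","side"):
    p,d=snapshot(n);u,v=proj(n,(.5744,-.2008,.14))[0].astype(int);ims.append(cv2.resize(p[v-50:v+50,u-50:u+50,::-1],(390,390),interpolation=cv2.INTER_CUBIC))
    C=cloud(n,d).reshape(-1,3);P=C[(np.hypot(C[:,0]-.5744,C[:,1]+.2008)<.05)&(C[:,2]>.07)&(C[:,2]<.119)];print(n,len(P),P[:,2].max())
    L=C[(np.hypot(C[:,0]-.5744,C[:,1]+.2008)<.05)&(C[:,2]>.1195)&(C[:,2]<.126)];print(rect(L),np.median(L[:,2]))
cv2.imwrite("pics/f.png",np.hstack(ims))
E
```

```text
t 18.825 pos [ 0.5731 -0.2002  0.1974] yaw 46.49 tilt 0.08 shift/0.15 [ 0.003  0.009 -0.018] spin 0.183 q [ 0.57  0.48 -0.39  1.39  0.18  1.31 -0.59] F [-0.   0.4 -1.5] M [ 0.06 -0.05 -0.04] w 0.0565
scene 385 0.11898147824082222
(array([ 571.8, -197.9]), array([66. , 67.6]), 85.76) 0.12298024203737912
side 484 0.11893664539646431
(array([ 567.1, -181.9]), array([63.8, 38.5]), 15.96) 0.12186517268234642
```

View pics/f.png

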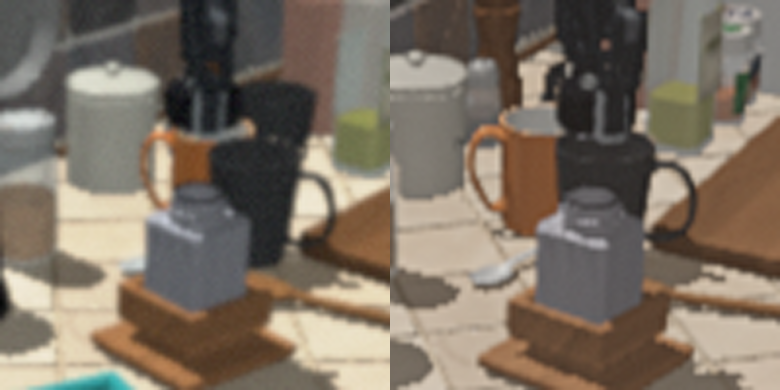

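The picture shows the open cup upright in the stand, neck at (197,195) in the scene crop, with its shoulder at z 0.122, so it is fully home. The cap is held level above it, blade tips about 45 mm clear of the mouth. Handing in.

```bash
python3 -c "
from plant import *
print(close_job())"
```

```text
the job is handed in; nothing more can be done
None
```

The job is handed in: the cup stands upright and fully home in the wooden stand, and the cap is unscrewed and held level above it, blades down and about 45 mm clear of the mouth.

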